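Rack the honed chisels in order of width

ROBOT

A 6-joint arm with a two-finger parallel gripper is mounted at the origin on the work surface. World frame = base frame: x ahead of the robot, y to its left, z up, the work surface at z = 0. Lengths are in m, angles in rad, forces in N, time in s.
With the tool pointing down it reaches from about 0.4 to 0.925 m from the base axis. Payload 3.4 kg.
Tool frame: the origin (TCP) lies at the very end of the fingers, on their centre line; the grasp point (between the pads) lies 19 mm behind it (env.grip_depth is the distance from the TCP to the grasp point, in m); z points along the fingers, y is the line along which they close (so a half turn about z gives the same grasp; the last joint's range is limited). The gripper opens to 85 mm and grips with 20 to 120 N. Pads are 22 mm wide; open, the fingers measure 114 mm over their backs; the gripper's body (76 mm by 85 mm) begins 54 mm behind the grasp point. The pads swing forward as they close: fully open they stand 13 mm farther back than shut.
Start: joints at [1.256, 0.307, 1.506, -0, 1.328, -0.073], TCP at [0.138, 0.558, 0.231] pointing down, gripper open.
Joint ranges: [-3.12, 3.12], [-1.05, 2.28], [0.14, 2.33], [-1.42, 4.57], [0.1, 2.73], [-2.68, 2.68]. Speed limits (rad/s): [2.57, 2.57, 3.14, 3.14, 3.14, 3.14].

INTERFACE

Orientations are given as a unit quaternion [x, y, z, w].
In Python, from cell import status, capture, ticket, env gives the robot as it stands.
- The arm moves only by the tool arm_command, never from a script. Its argument "steps" is one flat list of numbers, 5 for each row, row after row: the opening, from -1 (shut) to 1 (fully open), then the shift along the world's x, y, z in cm, then the turn about the world's z in degrees. In form: [fingers, x, y, z, twist, fingers, x, y, z, twist, ...]. A call has 1 to 12 rows; each row is the pose to reach, as a shift and turn from the pose commanded when the call began; what a row does not reach only later rows make up. A row lasts 1/12 s, in which the tool goes at most 41.7 mm and 7.16 degrees, less where a joint would pass 70% of its speed; a pose out of reach is approached as far as the arm can. A call with a gripper value outside its range is refused whole. The fingers move at their own pace and stop on an object; "force" is the grip in N (left out, the last holds). Time passes only in rows, so rows that repeat a pose let the fingers close. It gives the time, the measured TCP pose, the force, the opening and the grip force at its end, in the units of the state.
- status.observe(): the state, without advancing time (a new reading comes with each control period).
- capture(name): name is "scene" or "top"; returns a dict with "img" (420x560x3 uint8, red, green, blue), "range_z" (420x560 float32, m along the optical axis (not along the pixel's ray), 0 where there is no reading), "fovy" (degrees; the focal length in pixels is half the picture's height over the tangent of half this angle, whatever the lens; pixels are square), "cx", "cy" (the principal point, pixels), "world_to_cam" (4x4, takes a point from world to camera coordinates). Camera axes: x right, y up, looking along -z (the intrinsics and any distortion apply to the point x, -y, -z); pixel columns grow to the right and rows downward; lengths in m; the calibration is good to about 2 mm. A picture is of the moment at which its call begins.
- ticket.sign_off(): hands the job in; it is judged then, once.
The state is a dict: "time": time; "joint_positions": joint angles; "dq": joint speeds; "joint_torque": joint torques, N m; "ee_pos": TCP position; "ee_rot": TCP orientation; "ft_force": force on the tool from outside, world axes, zero at the start; "ft_torque": the same for the moment, N m; "gripper_width": opening from 0.0 (shut) to 1.0 (fully open); "gripper_force": force on a finger pad.
Only numpy, scipy, OpenCV 4.12 (cv2) and the standard library are available. Lean on these libraries where they do the work, as an engineer would, in place of code of your own. Each camera call takes 0.05 s, during which the arm holds its last target. There are 200 camera calls.

TASK

The four freshly honed chisels lying in the short rest belong in the four empty places of the long rack, so that the whole set of six runs in order of blade width, from the narrowest, already at one end, to the widest at the other. Lay each one level between its dowels and across both rails, handle towards the same side as the two already there and its grip in line with theirs. Set them down rather than dropping them, and do not shift the two chisels already in the rack.

Things in the scene. Friction and masses are not known exactly. Their poses are not given: they have to be found in the camera images.
- chisel6_grip (a point): chisel, blade 6 mm wide, narrowest of six, 198 mm long overall, 75 g; already in an end place of the long rack. Plain wooden eight-sided handle 21 mm across flats. Point: grip, on the handle axis, half-way up, 80 mm from its rear end (full width to 18 mm ahead, brass ferrule to 34). x towards the blade tip (118 mm ahead), z up. Handle underside 10.5 mm below, blade underside 2.5 below.
- chisel12_grip (a point): chisel, blade 12 mm wide, 208 mm long overall, 95 g; starts in the short rest. Plain wooden eight-sided handle 23 mm across flats. Point: grip, on the handle axis, half-way up, 82 mm from its rear end (full width to 18 mm ahead, brass ferrule to 34). x towards the blade tip (126 mm ahead), z up. Handle underside 11.5 mm below, blade underside 3.5 below.
- chisel20_grip (a point): chisel, blade 20 mm wide, 218 mm long overall, 125 g; starts in the short rest. Plain wooden eight-sided handle 25 mm across flats. Point: grip, on the handle axis, half-way up, 84 mm from its rear end (full width to 18 mm ahead, brass ferrule to 34). x towards the blade tip (134 mm ahead), z up. Handle underside 12.5 mm below, blade underside 4.5 below.
- chisel26_grip (a point): chisel, blade 26 mm wide, 229 mm long overall, 160 g; starts in the short rest. Plain wooden eight-sided handle 27 mm across flats. Point: grip, on the handle axis, half-way up, 86 mm from its rear end (full width to 18 mm ahead, brass ferrule to 34). x towards the blade tip (143 mm ahead), z up. Handle underside 13.5 mm below, blade underside 5.5 below.
- chisel32_grip (a point): chisel, blade 32 mm wide, 240 mm long overall, 200 g; starts in the short rest. Plain wooden eight-sided handle 29 mm across flats. Point: grip, on the handle axis, half-way up, 88 mm from its rear end (full width to 18 mm ahead, brass ferrule to 34). x towards the blade tip (152 mm ahead), z up. Handle underside 14.5 mm below, blade underside 6.5 below.
- chisel40_grip (a point): chisel, blade 40 mm wide, widest of six, 251 mm long overall, 245 g; already in an end place of the long rack. Plain wooden eight-sided handle 31 mm across flats. Point: grip, on the handle axis, half-way up, 90 mm from its rear end (full width to 18 mm ahead, brass ferrule to 34). x towards the blade tip (161 mm ahead), z up. Handle underside 15.5 mm below, blade underside 7.5 below.
- rack: long rack, dark wood, fixed (mm): six places along y at -140, -84, -28, 28, 84, 140; ends taken, four empty. Origin: bench level, mid-row, below the line of grips; x from handles to blades. Handle rail at x -60, top 30 high; blade rail at x +95, top 38; each 22 wide, with 8 mm dowels 23 tall, 48 clear between them; bare bench between rails. A chisel lies level with its grip at x 0.
- rest: short rest, dark wood, fixed (mm): four places along y at -84, -28, 28, 84, filled in any order. Origin: bench level, mid-row, below the line of grips; x from handles to blades. Handle rail at x -60, top 30 high; blade rail at x +95, top 38; each 22 wide, with 8 mm dowels 23 tall, 48 clear between them; bare bench between rails. Handles leave gaps of 26 or more, as in the rack.

How it is judged:
At the end, for the whole second after the job is handed in: From the narrowest end the rack holds 6, 12, 20, 26, 32, 40 mm in order; each moved grip within 15 mm across and 20 mm along its place, 8 mm of resting height, same way round (0.2 rad), level (0.07 rad), at rest; the end chisels within 15 mm of their start (((y of chisel6_grip in the frame of rack above 0.1 m and (y of chisel12_grip in the frame of rack between 0.069 and 0.099 m and x of chisel12_grip in the frame of rack between -0.02 and 0.02 m and z of chisel12_grip in the frame of rack between 0.0335 and 0.0495 m and y of rack in the frame of chisel12_grip between -0.106 and -0.062 m) and (y of chisel20_grip in the frame of rack between 0.013 and 0.043 m and x of chisel20_grip in the frame of rack between -0.02 and 0.02 m and z of chisel20_grip in the frame of rack between 0.0345 and 0.0505 m and y of rack in the frame of chisel20_grip between -0.05 and -0.006 m) and (y of chisel26_grip in the frame of rack between -0.043 and -0.013 m and x of chisel26_grip in the frame of rack between -0.02 and 0.02 m and z of chisel26_grip in the frame of rack between 0.0355 and 0.0515 m and y of rack in the frame of chisel26_grip between 0.006 and 0.05 m) and (y of chisel32_grip in the frame of rack between -0.099 and -0.069 m and x of chisel32_grip in the frame of rack between -0.02 and 0.02 m and z of chisel32_grip in the frame of rack between 0.0365 and 0.0525 m and y of rack in the frame of chisel32_grip between 0.062 and 0.106 m)) or (y of chisel6_grip in the frame of rack below -0.1 m and (y of chisel12_grip in the frame of rack between -0.099 and -0.069 m and x of chisel12_grip in the frame of rack between -0.02 and 0.02 m and z of chisel12_grip in the frame of rack between 0.0335 and 0.0495 m and y of rack in the frame of chisel12_grip between 0.062 and 0.106 m) and (y of chisel20_grip in the frame of rack between -0.043 and -0.013 m and x of chisel20_grip in the frame of rack between -0.02 and 0.02 m and z of chisel20_grip in the frame of rack between 0.0345 and 0.0505 m and y of rack in the frame of chisel20_grip between 0.006 and 0.05 m) and (y of chisel26_grip in the frame of rack between 0.013 and 0.043 m and x of chisel26_grip in the frame of rack between -0.02 and 0.02 m and z of chisel26_grip in the frame of rack between 0.0355 and 0.0515 m and y of rack in the frame of chisel26_grip between -0.05 and -0.006 m) and (y of chisel32_grip in the frame of rack between 0.069 and 0.099 m and x of chisel32_grip in the frame of rack between -0.02 and 0.02 m and z of chisel32_grip in the frame of rack between 0.0365 and 0.0525 m and y of rack in the frame of chisel32_grip between -0.106 and -0.062 m))) and angle between each of chisel12_grip, chisel20_grip, chisel26_grip, chisel32_grip, chisel6_grip, chisel40_grip's own z axis and vertical below 0.07 rad and linear speed of each of chisel12, chisel20, chisel26, chisel32, chisel6, chisel40 below 0.02 m/s and angular speed of each of chisel12, chisel20, chisel26, chisel32, chisel6, chisel40 below 0.15 rad/s and distance of each of chisel6_grip, chisel40_grip from where it was at the start of the episode below 0.015 m and angle between the x axis of each of chisel12_grip, chisel20_grip, chisel26_grip, chisel32_grip and the x axis of rack, either way round below 0.2 rad); the robot touches nothing.
It fails at once if a chisel is dropped: it falls free of the fingers at more than 0.7 m/s (a fall of about 25 mm) ((linear speed of chisel12 above 0.7 m/s and contact force between chisel12 and the fingers below 0.05 N) or (linear speed of chisel20 above 0.7 m/s and contact force between chisel20 and the fingers below 0.05 N) or (linear speed of chisel26 above 0.7 m/s and contact force between chisel26 and the fingers below 0.05 N) or (linear speed of chisel32 above 0.7 m/s and contact force between chisel32 and the fingers below 0.05 N)).
It fails at once if a chisel that was already in the long rack is shifted by more than 15 mm (distance of any of chisel6_grip, chisel40_grip from where it was at the start of the episode above 0.015 m).
It also fails if it takes over 96 s, if anything falls off the work surface, if the arm or the gripper's body presses on something with over 40 N, if the wrist force passes 120 N, or if a joint passes its speed limit or range.

## Working session

There is one attempt and no reset: what is moved stays moved. The work goes in short steps, Python scripts to look and compute and a tool call to move; the robot and the scene stay as the last step left them, time stands still between calls to the robot, and variables do not carry over. Pictures are saved under pics/ and viewed, at most 14 in all, crops included, and the job is handed in when it is done.

Besides the shell and the picture viewer there is one more tool, called after "Call:" in YAML: its name, and indented under it one key for each argument. arm_command: Moves the arm, as the interface text tells. Its arguments: {"type":"object","properties":{"steps":{"type":"array","items":{"type":"number"}},"force":{"type":"number"}},"required":["steps"]}

```bash
mkdir -p pics; cat > h.py <<'E'
import numpy as np, cv2
from cell import status, capture, ticket, env
def save(n,c): cv2.imwrite('pics/'+n,c['img'][:,:,::-1])
def pts(c):
    h,w=c['range_z'].shape; f=h/2/np.tan(np.radians(c['fovy'])/2)
    v,u=np.mgrid[0:h,0:w]; z=c['range_z']
    P=np.stack([(u-c['cx'])/f*z,-(v-c['cy'])/f*z,-z,np.ones_like(z)],-1)
    return (P@np.linalg.inv(c['world_to_cam']).T)[...,:3]
E
python3 - <<'E'
from h import *
for n in('top','scene'):
    c=capture(n); save(n+'0.png',c); np.savez(n+'0.npz',**c)
    print(n,{k:c[k] for k in c if k not in('img','range_z')}, (c['range_z']==0).mean())
print(status.observe(),env.grip_depth)
E
```

```text
top {'fovy': 48.499965018979196, 'cx': 277.1227883689988, 'cy': 209.13355893285404, 'world_to_cam': array([[ 0.02276755, -0.99971224, -0.00755504, -0.00750168],
       [ 0.99777612,  0.02224863,  0.06283167, -0.51510221],
       [-0.0626455 , -0.00896877,  0.99799554, -1.26941103],
       [ 0.        ,  0.        ,  0.        ,  1.        ]])} 0.0038903061224489794
scene {'fovy': 56.26998713622843, 'cx': 278.9996219967163, 'cy': 212.6285540110328, 'world_to_cam': array([[ 1.50780571e-01,  9.88566872e-01, -8.71659781e-04,
        -7.34557131e-02],
       [-7.85856804e-01,  1.20397181e-01,  6.06575307e-01,
         3.60966405e-01],
       [ 5.99745199e-01, -9.07747712e-02,  7.95025558e-01,
        -1.29075161e+00],
       [ 0.00000000e+00,  0.00000000e+00,  0.00000000e+00,
         1.00000000e+00]])} 0.004107142857142857
{'time': 0.1, 'joint_positions': array([ 1.25549087e+00,  3.07469842e-01,  1.50752151e+00,  9.87655589e-06,
        1.32843231e+00, -7.34801408e-02]), 'dq': array([ 0.00063347, -0.00162066, -0.00264713,  0.00081859,  0.00026828,
       -0.00020453]), 'joint_torque': array([ 1.14595536e-03, -4.58528280e+01, -2.52610016e+01,  1.90569431e-04,
        5.49578603e-03, -5.41168987e-06]), 'ee_pos': array([0.1375127 , 0.55766941, 0.23049743]), 'ee_rot': array([ 1.20619381e-01,  9.92698407e-01, -8.97335685e-04, -1.81551413e-04]), 'ft_force': array([-0.80048298,  0.12938287, -0.65363756]), 'ft_torque': array([0.00731177, 0.0338263 , 0.04254599]), 'gripper_force': 0.0, 'gripper_width': 0.999941022962324} 0.0187
```

View pics/top0.png

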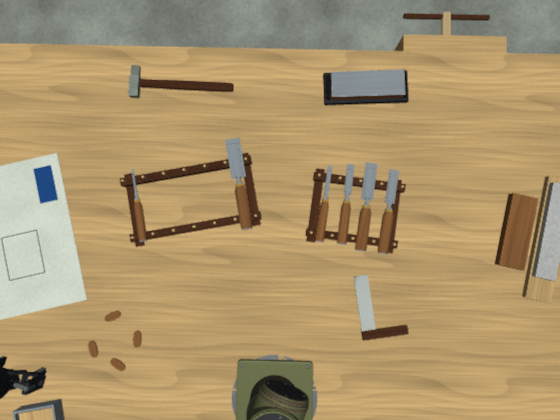

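View pics/scene0.png

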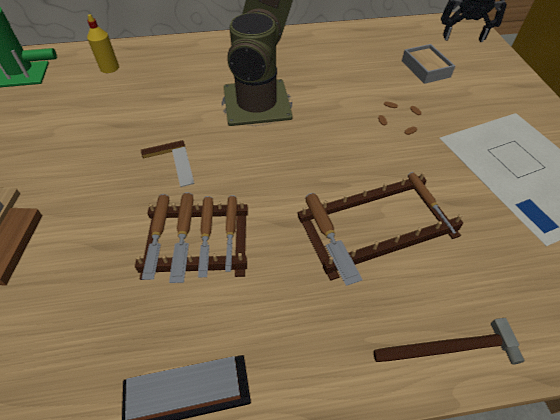

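The top view shows the rack at left (about 125–258, 140–243) with the 6 mm chisel at its left end and the 40 mm at its right. The rest is at right (308–404, 163–250), apparently holding 12, 20, 32 and 26 from left to right. All handles point towards the robot.

```bash
cat >> h.py <<'E'
def measure(c):
    P=pts(c); img=c['img']; hsv=cv2.cvtColor(img,cv2.COLOR_RGB2HSV); z=P[...,2]
    out={}
    for nm,(u0,u1,v0,v1) in dict(rack=(110,275,130,255),rest=(295,415,150,262)).items():
        R=np.zeros(z.shape,bool); R[v0:v1,u0:u1]=True
        dark=R&(hsv[...,2]<95)&(hsv[...,1]>90)&(z>.012)&(z<.06)
        out[nm]=P[dark]
        hand=R&(hsv[...,1]>90)&(hsv[...,2]>=60)&(z>.043)
        blade=R&(hsv[...,1]<80)&(hsv[...,2]>80)&(z>.02)
        out[nm+'_m']=(hand,blade)
    return P,out
E
python3 - <<'E'
from h import *
c=dict(np.load('top0.npz')); P,o=measure(c)
im=c['img'].copy()
for nm in('rack','rest'):
    Q=o[nm]; r=cv2.minAreaRect((Q[:,:2]*1000).astype(np.float32)); print(nm,len(Q),r,np.percentile(Q[:,2],[5,50,95]))
    print(cv2.boxPoints(r))
    for k,m in zip('HB',o[nm+'_m']):
        m=cv2.morphologyEx(m.astype(np.uint8),cv2.MORPH_OPEN,np.ones((2,2)))
        n,l,s,ce=cv2.connectedComponentsWithStats(m)
        im[m>0]=(255,0,0) if k=='H' else (0,255,0)
        for i in range(1,n):
            if s[i,4]<40: continue
            q=P[l==i]; rr=cv2.minAreaRect((q[:,:2]*1000).astype(np.float32))
            print(k,s[i],'pos',q.mean(0).round(4),'ztop',np.percentile(q[:,2],95).round(4),np.round(rr[0],0),np.round(rr[1],0),round(rr[2],1))
    m=np.zeros(P.shape[:2],bool)
cv2.imwrite('pics/m.png',cv2.resize(im[120:270,100:420,::-1],(800,375),interpolation=cv2.INTER_NEAREST))
cv2.imwrite('pics/z.png',cv2.resize(c['img'][120:270,100:420,::-1],(800,375),interpolation=cv2.INTER_CUBIC))
E
```

```text
rack 1823 ((536.5996704101562, 240.755126953125), (200.58824157714844, 360.3733215332031), 11.417004585266113) [0.0135596  0.03538023 0.04561525]
[[402.6225   397.5233  ]
 [473.9578    44.280865]
 [670.57684   83.98697 ]
 [599.2416   437.2294  ]]
H [236 185  18  45 508] pos [0.5162 0.0921 0.0575] ztop 0.066 [518.  93.] [119.  30.] 11.1
H [135 201  13  40 314] pos [0.4729 0.3686 0.053 ] ztop 0.0569 [433. 201.] [404. 101.] 76.4
B [227 139  20  46 615] pos [0.6429 0.1164 0.0547] ztop 0.0505 [561.  81.] [303.  61.] 23.5
B [133 171   7  30  87] pos [0.5686 0.3912 0.038 ] ztop 0.0509 [571. 394.] [89. 13.] 11.8
rest 900 ((517.4619140625, -207.28817749023438), (246.9226837158203, 200.7115478515625), 83.23310852050781) [0.01267502 0.03475839 0.05054677]
[[ 403.25778 -318.0645 ]
 [ 602.5711  -341.7144 ]
 [ 631.666    -96.51184]
 [ 432.35272  -72.86197]]
H [317 200  13  42 349] pos [ 0.4829 -0.1207  0.0481] ztop 0.0581 [ 484. -123.] [ 28. 111.] 82.9
H [339 202  13  42 393] pos [ 0.4797 -0.1788  0.0533] ztop 0.0601 [ 486. -106.] [191. 113.] 86.9
H [357 207  16  45 490] pos [ 0.4646 -0.2296  0.0584] ztop 0.0637 [ 479. -136.] [244. 120.] 83.0
H [379 210  16  44 450] pos [ 0.4579 -0.2885  0.0603] ztop 0.0614 [ 475. -165.] [303. 118.] 83.7
B [363 164  16  43 473] pos [ 0.5886 -0.2455  0.0439] ztop 0.0503 [ 516. -164.] [ 89. 341.] 42.0
B [325 167   8  33 153] pos [ 0.5883 -0.1336  0.0459] ztop 0.0494 [523. -93.] [ 48. 241.] 57.2
B [345 166  11  36 256] pos [ 0.5917 -0.1914  0.0398] ztop 0.0505 [ 591. -193.] [ 27. 106.] 83.8
B [386 171  14  40 358] pos [ 0.5755 -0.3073  0.0409] ztop 0.0499 [ 573. -309.] [ 37. 115.] 81.0
```

View pics/m.png

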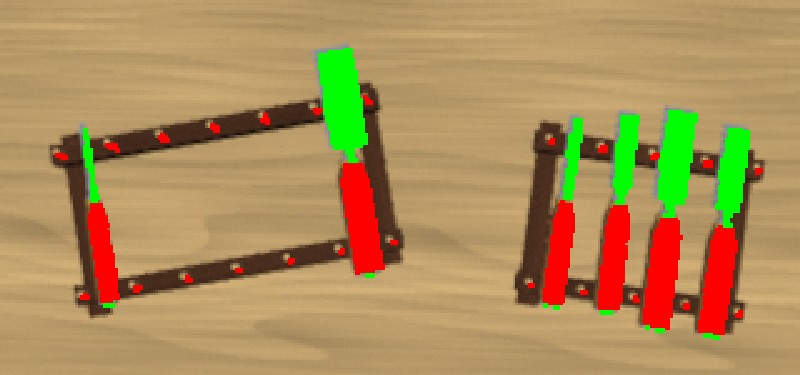

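View pics/z.png

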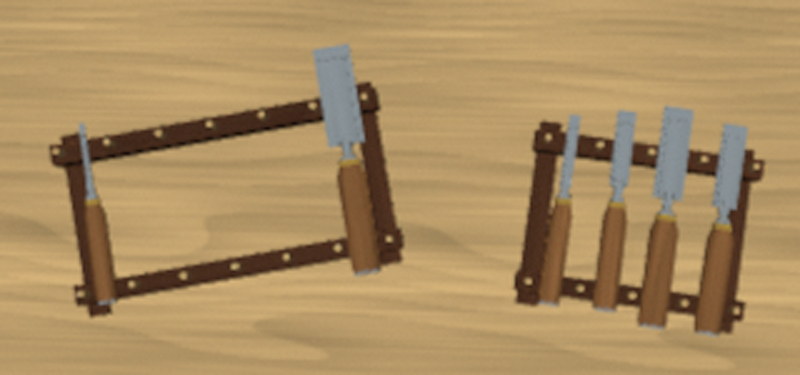

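The overlay shows clean masks. Rack dowels are visible at zoomed rows of about 295→240 and 153→97, and rest dowels at 283→310 and 139→167. The blade widths read 12, 20, 32, 26. I'll fit the rack and rest frames from the dowel tops and the grips from the handle silhouettes.

```bash
cat >> h.py <<'E'
def ray(c,uv,z):
    uv=np.atleast_2d(uv).astype(float); f=420/2/np.tan(np.radians(c['fovy'])/2)
    d=np.c_[(uv[:,0]-c['cx'])/f,-(uv[:,1]-c['cy'])/f,-np.ones(len(uv))]
    W=c['world_to_cam']; R=W[:3,:3]; o=-R.T@W[:3,3]; d=d@R
    return (o+d*((z-o[2])/d[:,2])[:,None])[:,:2]
SEED=dict(rack=([(81,295),(132,285),(184,275),(235,265),(286,257),(338,247),(389,240)],[(56,153),(107,142),(158,132),(210,121),(261,114),(312,105),(364,97)]),
 rest=([(528,283),(580,289),(632,296),(684,304),(737,310)],[(550,139),(600,145),(652,152),(704,159),(757,167)]))
def frame(c,nm):
    g=c['img'].astype(float).sum(2); W=[];L=[]
    n=len(SEED[nm][0])
    for s,x,z in zip(SEED[nm],(-.06,.095),(.053,.061)):
        for i,(a,b) in enumerate(s):
            u,v=int(round(a/2.5+99.8)),int(round(b/2.5+119.8))
            w=g[v-2:v+3,u-2:u+3]; w=np.clip(w-np.median(w)-40,0,None)
            vv,uu=np.mgrid[v-2:v+3,u-2:u+3]
            W.append(ray(c,[(uu*w).sum()/w.sum(),(vv*w).sum()/w.sum()],z)[0]); L.append([x,((n-1)/2-i)*.056])
    W=np.array(W);L=np.array(L); Wc=W-W.mean(0);Lc=L-L.mean(0)
    t=np.arctan2((Lc[:,0]*Wc[:,1]-Lc[:,1]*Wc[:,0]).sum(),(Lc*Wc).sum())
    R=np.array([[np.cos(t),-np.sin(t)],[np.sin(t),np.cos(t)]])
    o=W.mean(0)-R@L.mean(0); res=W-(o+L@R.T)
    return o,t,R,np.linalg.norm(res,axis=1)
def handles(c,nm):
    m=measure(c)[1][nm+'_m'][0].astype(np.uint8); n,l,s,_=cv2.connectedComponentsWithStats(m); r=[]
    for i in sorted(range(1,n),key=lambda i:s[i,0]):
        if s[i,4]<150: continue
        v,u=np.nonzero(cv2.morphologyEx((l==i).astype(np.uint8),cv2.MORPH_OPEN,np.ones((4,4)))); r.append(np.c_[u,v])
    return r
E
python3 - <<'E'
from h import *
c=dict(np.load('top0.npz'))
F={}
for nm,ch in(('rack',(6,40)),('rest',(12,20,32,26))):
    o,t,R,res=frame(c,nm); print(nm,'origin',o.round(4),'deg',np.degrees(t).round(2),'res mm',(res*1e3).round(1)); F[nm]=(o,t,R)
    for k,p in zip(ch,handles(c,nm)):
        zc=.03+{6:10.5,12:11.5,20:12.5,26:13.5,32:14.5,40:15.5}[k]/1e3
        w=ray(c,p,zc); q=(w-o)@R
        r=cv2.minAreaRect((w*1000).astype(np.float32))
        # centre line by row bins
        b=[(x,np.mean(q[abs(q[:,0]-x)<.006,1])) for x in np.arange(-.06,.02,.01)]
        s,y0=np.polyfit(*zip(*b),1)
        print(k,'local rear',q[:,0].min().round(4),'front',q[:,0].max().round(4),'y@grip',y0.round(4),'yaw rel deg',np.degrees(s).round(2),'w,l',np.round(r[1],0))
o,t,R=F['rack']
for k,y in((12,84),(20,28),(26,-28),(32,-84)): print(k,'place',(o+R@[0,y/1e3]).round(4))
o,t,R=F['rest']
for k,y in((12,84),(20,28),(32,-28),(26,-84)): print(k,'from',(o+R@[0,y/1e3]).round(4))
E
```

```text
rack origin [0.5215 0.2386] deg 11.39 res mm [0.7 0.2 0.7 0.3 0.2 0.2 0.4 0.8 0.2 0.5 3.2 1.4 0.5 1.4]
6 local rear -0.0732 front 0.035 y@grip 0.1409 yaw rel deg 0.37 w,l [108.  23.]
40 local rear -0.0911 front 0.0291 y@grip -0.1418 yaw rel deg 0.1 w,l [120.  32.]
rest origin [ 0.4998 -0.2063] deg -6.82 res mm [0.2 0.2 0.4 0.3 1.2 0.6 0.3 0.7 0.9 0.8]
12 local rear -0.0804 front 0.0299 y@grip 0.0822 yaw rel deg -0.27 w,l [ 24. 110.]
20 local rear -0.0782 front 0.0355 y@grip 0.0239 yaw rel deg 1.1 w,l [ 26. 113.]
32 local rear -0.0888 front 0.0295 y@grip -0.0294 yaw rel deg 0.27 w,l [ 31. 118.]
26 local rear -0.0872 front 0.0276 y@grip -0.091 yaw rel deg -0.8 w,l [ 29. 115.]
12 place [0.5049 0.321 ]
20 place [0.516  0.2661]
26 place [0.527  0.2112]
32 place [0.5381 0.1563]
12 from [ 0.5098 -0.1229]
20 from [ 0.5031 -0.1785]
32 from [ 0.4965 -0.2341]
26 from [ 0.4898 -0.2897]
```

The fit is good: residuals are about 1 mm, and the grips match their places and sizes. I'll head for the 12 mm chisel first.

Call:
arm_command:
  steps: [-0.1,31,-26,-3,7,-0.1,31,-26,-3,7,-0.1,31,-26,-3,7,-0.1,31,-26,-3,7,-0.1,31,-26,-3,7,-0.1,31,-26,-3,7,-0.1,31,-26,-3,7,-0.1,31,-26,-3,7,-0.1,31,-26,-3,7,-0.1,31,-26,-3,7,-0.1,31,-26,-3,7,-0.1,31,-26,-3,7]
  force: 40

```text
time: 1.1
ee_pos: [0.4487, 0.2968, 0.2006]
ee_rot: [0.062, 0.998, -0.0, -0.001]
ft_force: [-0.7, -0.1, -0.5]
gripper_width: 0.453
gripper_force: 0.0
```

Call:
arm_command:
  steps: [-0.1,6.3,-42.3,-6,0,-0.1,6.3,-42.3,-6,0,-0.1,6.3,-42.3,-6,0,-0.1,6.3,-42.3,-6,0,-0.1,6.3,-42.3,-6,0,-0.1,6.3,-42.3,-6,0,-0.1,6.3,-42.3,-6,0,-0.1,6.3,-42.3,-6,0,-0.1,6.3,-42.3,-6,0,-0.1,6.3,-42.3,-6,0,-0.1,6.3,-42.3,-6,0,-0.1,6.3,-42.3,-6,0]

```text
time: 2.1
ee_pos: [0.5112, -0.1271, 0.1407]
ee_rot: [0.061, 0.998, -0.0, -0.0]
ft_force: [-0.3, 0.6, -0.0]
gripper_width: 0.45
gripper_force: 0.0
```

```bash
python3 - <<'E'
from h import *
print(status.observe()['ee_pos'])
c=capture('scene')
cv2.imwrite('pics/s1.png',cv2.resize(c['img'][120:300,100:300,::-1],(660,594)))
print(status.observe()['ee_pos'])
E
```

```text
[ 0.51123496 -0.12706225  0.14068489]
[ 0.51057888 -0.12495738  0.14083509]
```

View pics/s1.png

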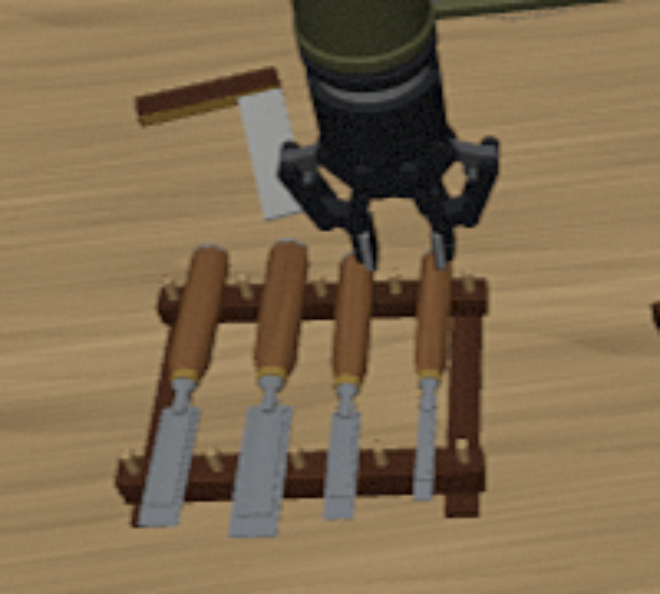

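The picture shows the gripper above the 12 mm chisel (fingertips at about 367 and 440, 260 zoomed), aligned and with clearance on both sides. Descending.

Call:
arm_command:
  steps: [-0.1,0,0,-2.5,0,-0.1,0,0,-5,0,-0.1,0,0,-7,0,-0.1,0,0,-8.5,0,-0.1,0,0,-10,0,-0.1,0,0,-11,0,-0.1,0,0,-11.7,0,-0.1,0,0,-11.7,0,-0.1,0,0,-11.7,0,-0.1,0,0,-11.7,0]

```text
time: 2.98
ee_pos: [0.5114, -0.1245, 0.0251]
ee_rot: [0.06, 0.998, -0.0, 0.001]
ft_force: [-0.1, -0.9, 0.3]
gripper_width: 0.449
gripper_force: 0.0
```

Call:
arm_command:
  steps: [-1,0,0,0,0,-1,0,0,0,0,-1,0,0,0,0,-1,0,0,0,0,-1,0,0,0,0,-1,0,0,0,0,-1,0,0,0,0,-1,0,0,0,0]
  force: 50

```text
time: 3.65
ee_pos: [0.5115, -0.1249, 0.0254]
ee_rot: [0.06, 0.998, -0.0, 0.001]
ft_force: [0.2, 0.9, 7.2]
gripper_width: 0.259
gripper_force: 50.0
```

Call:
arm_command:
  steps: [-1,0,0,0.5,0,-1,0,0,1,0,-1,0,0,2,0,-1,0,0,3.5,0,-1,0,0,5,0,-1,0,0,6.5,0,-1,0,0,8,0,-1,0,0,9,0,-1,0,0,10,0,-1,0,0,10,0]

```text
time: 4.48
ee_pos: [0.512, -0.1252, 0.1265]
ee_rot: [0.06, 0.998, -0.001, 0.002]
ft_force: [0.6, -0.5, -0.3]
gripper_width: 0.26
gripper_force: 49.1
```

```bash
python3 - <<'E'
from h import *
print(status.observe())
c=capture('scene')
cv2.imwrite('pics/s2.png',cv2.resize(c['img'][100:300,100:300,::-1],(590,590)))
E
```

```text
{'time': 4.4833, 'joint_positions': array([-3.19978137e-01,  3.43877149e-01,  1.75132997e+00, -5.02628042e-05,
        1.04244772e+00, -1.77103990e+00]), 'dq': array([ 0.00040554,  0.02577015,  0.02713664,  0.0025265 , -0.036775  ,
        0.00122844]), 'joint_torque': array([ 5.64933463e-02, -4.39830029e+01, -2.00454229e+01, -3.39496502e-03,
        4.20038905e-01,  9.85284055e-05]), 'ee_pos': array([ 0.51196528, -0.12520791,  0.12653478]), 'ee_rot': array([ 5.98188075e-02,  9.98207310e-01, -5.27377045e-04,  1.89708720e-03]), 'ft_force': array([ 0.55733957, -0.53506677, -0.30002795]), 'ft_torque': array([-0.02202808, -0.01637571,  0.00414768]), 'gripper_force': 49.147555232048035, 'gripper_width': 0.2602629431126084}
```

View pics/s2.png

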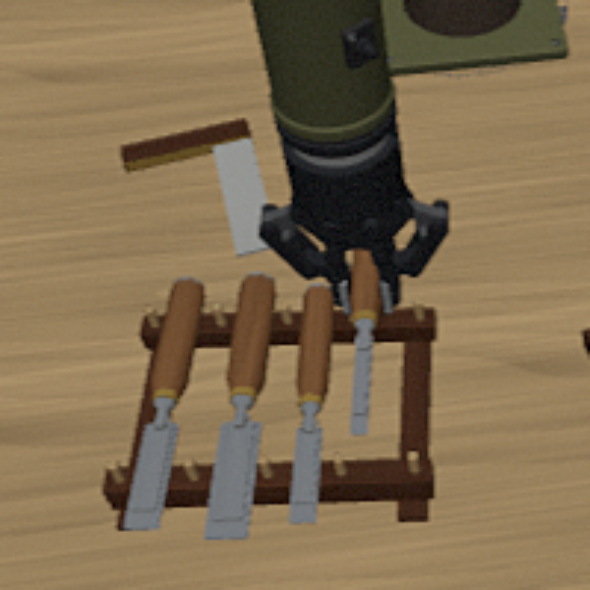

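The 12 mm chisel is held level and clear of the rest. Carrying it to its place now.

Call:
arm_command:
  steps: [-1,0,2,0,0,-1,0,5,0,2,-1,0,9,0,5,-1,0,13,0,8,-1,0,17,0,11,-1,0,21,0,13,-1,0,25,0,15,-1,0,29,0,17,-1,0,33,0,18.2,-1,-0.4,37,0,18.2,-1,-0.6,40,0,18.2,-1,-0.6,43,0,18.2]

```text
time: 5.53
ee_pos: [0.503, 0.307, 0.1229]
ee_rot: [-0.1, 0.995, -0.001, -0.001]
ft_force: [-0.3, -1.3, -1.5]
gripper_width: 0.261
gripper_force: 49.2
```

Call:
arm_command:
  steps: [-1,0,1,0,0,-1,0,1.6,0,0,-1,0,1.6,0,0,-1,0,1.6,0,0,-1,0,1.6,0,0,-1,0,1.6,0,0]

```text
time: 6.03
ee_pos: [0.5047, 0.3196, 0.1242]
ee_rot: [-0.098, 0.995, -0.0, -0.0]
ft_force: [0.7, -0.6, -1.3]
gripper_width: 0.262
gripper_force: 49.3
```

```bash
cat >> h.py <<'E'
def rel(k):
    Y={12:84,20:28,26:-28,32:-84}[k]/1e3
    s=status.observe(); c=dict(np.load('top0.npz')); o,t,R,_=frame(c,'rack'); p=o+R@[0,Y]
    q=s['ee_rot']; from scipy.spatial.transform import Rotation as Ro
    M=Ro.from_quat(q).as_matrix(); 
    print('ee',s['ee_pos'].round(4),'goal',p.round(4),'d cm',((p-s['ee_pos'][:2])*100).round(2),'yaw err',np.degrees(t)+90-np.degrees(np.arctan2(M[1,1],M[0,1])),'tilt',np.degrees(np.arccos(-M[2,2])).round(2),'t',s['time'],'F',s['gripper_force'],s['ft_force'].round(1))
E
python3 - <<'E'
from h import *
rel(12)
c=capture('scene')
cv2.imwrite('pics/s3.png',cv2.resize(c['img'][80:300,280:500,::-1],(590,590)))
E
```

```text
ee [0.5047 0.3196 0.1242] goal [0.5049 0.321 ] d cm [0.02 0.13] yaw err 0.14032195521460267 tilt 0.06 t 6.0333 F 49.25390660762787 [ 0.7 -0.6 -1.3]
```

View pics/s3.png

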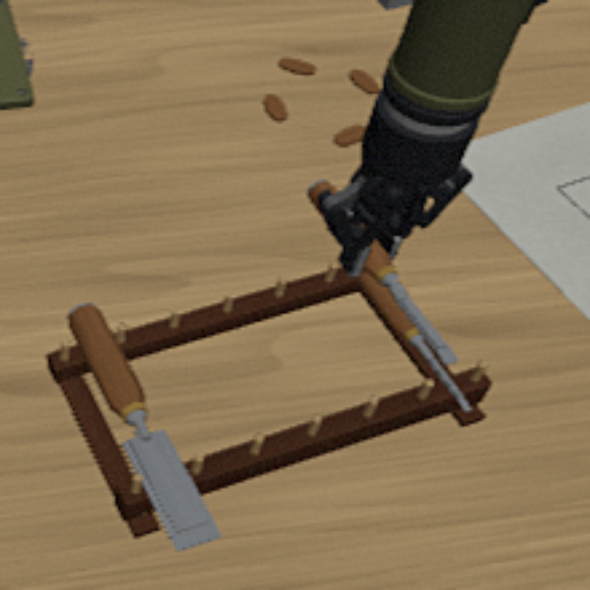

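The chisel is level above place 2; its overlap with the 6 mm chisel is only perspective. Lowering, releasing, then rising.

Call:
arm_command:
  steps: [-1,0,0.1,-1.5,0,-1,0,0.1,-3.5,0,-1,0,0.1,-5.5,0,-1,0,0.1,-7,0,-1,0,0.1,-8,0,-1,0,0.1,-8.8,0,-1,0,0.1,-9.3,0,-1,0,0.1,-9.6,0,-1,0,0.1,-9.8,0,-1,0,0.1,-9.8,0,-1,0,0.1,-9.8,0]

```text
time: 7.0
ee_pos: [0.5051, 0.3225, 0.0268]
ee_rot: [-0.099, 0.995, 0.0, 0.001]
ft_force: [0.6, 0.0, -1.3]
gripper_width: 0.259
gripper_force: 49.3
```

```bash
python3 - <<'E'
from h import *
rel(12)
E
```

```text
ee [0.5051 0.3225 0.0268] goal [0.5049 0.321 ] d cm [-0.02 -0.16] yaw err 0.03852860174191619 tilt 0.06 t 7.0 F 49.257105588912964 [ 0.6  0.  -1.3]
```

Call:
arm_command:
  steps: [-1,0,0,-0.1,0,-1,0,0,-0.1,0,-0.3,0,0,-0.1,0,-0.1,0,0,-0.1,0,-0.1,0,0,-0.1,0,-0.1,0,0,-0.1,0,-0.1,0,0,2,0,-0.1,0,0,5,0,-0.1,0,0,8,0,-0.1,0,0,11,0,-0.1,0,-2,12,0,-0.1,0,-5,12,0]

```text
time: 8.0
ee_pos: [0.5078, 0.2752, 0.1505]
ee_rot: [-0.1, 0.995, 0.002, 0.005]
ft_force: [1.6, -1.1, -0.2]
gripper_width: 0.449
gripper_force: 0.0
```

Call:
arm_command:
  steps: [-0.05,0.3,-4,0,-2,-0.05,0.3,-8,0,-6,-0.05,0.3,-12,0,-10,-0.05,0.3,-16,0,-14,-0.05,0.3,-20,0,-18.2,-0.05,0.3,-24,0,-18.2,-0.05,0.3,-28,0,-18.2,-0.05,0.3,-32,0,-18.2,-0.05,0.3,-36,0,-18.2,-0.05,0.3,-40,0,-18.2,-0.05,0.3,-43,0,-18.2,-0.05,0.3,-45.4,0,-18.2]

```text
time: 9.0
ee_pos: [0.5076, -0.1847, 0.1465]
ee_rot: [0.061, 0.998, -0.0, 0.0]
ft_force: [1.3, 0.4, -0.1]
gripper_width: 0.477
gripper_force: 0.0
```

```bash
python3 - <<'E'
from h import *
c=capture('top'); save('top1.png',c); np.savez('top1.npz',**c)
cv2.imwrite('pics/t1.png',cv2.resize(c['img'][120:270,100:420,::-1],(800,375),interpolation=cv2.INTER_CUBIC))
o,t,R,_=frame(dict(np.load('top0.npz')),'rack')
for p in handles(c,'rack'):
    q=(ray(c,p,.0415)-o)@R; b=[(x,np.mean(q[abs(q[:,0]-x)<.006,1])) for x in np.arange(-.06,.02,.01)]
    print(q.min(0).round(4),q.max(0).round(4),np.polyfit(*zip(*b),1).round(4))
print(status.observe()['ee_pos'],status.observe()['ee_rot'])
E
```

```text
[-0.0732  0.1287] [0.0295 0.1517] [-0.0176  0.1403]
[-0.0814  0.0716] [0.0302 0.0965] [0.0027 0.084 ]
[-0.091  -0.1576] [ 0.0296 -0.1255] [-0.0011 -0.1415]
[ 0.50845632 -0.18851261  0.14667746] [ 0.06112363  0.99812701 -0.00227727  0.00108545]
```

View pics/t1.png

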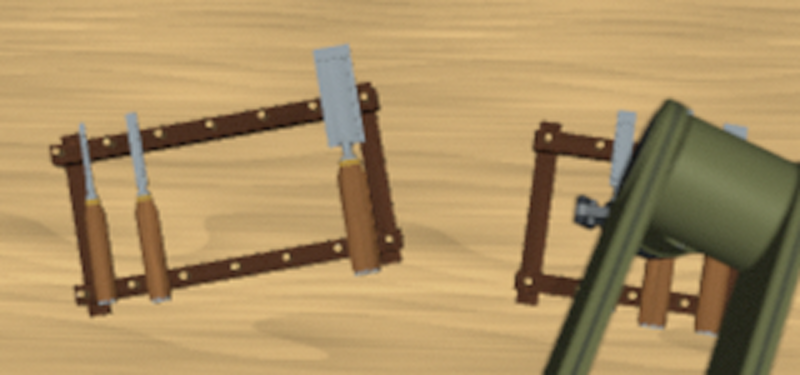

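The 12 mm chisel sits at its place (y 84.0 mm, yaw within 0.2°). I'll settle over the 20 mm chisel next.

Call:
arm_command:
  steps: [-0.05,0,0,-1,0,-0.05,0,0,-2,0,-0.05,0,0,-2,0,-0.05,0,0,-2,0,-0.05,0,0,-2,0]

```text
time: 9.47
ee_pos: [0.5074, -0.1803, 0.1258]
ee_rot: [0.059, 0.998, 0.0, -0.001]
ft_force: [0.1, -0.4, 0.4]
gripper_width: 0.475
gripper_force: 0.0
```

Call:
arm_command:
  steps: [-0.05,0,0,-2,0,-0.05,0,0,-4,0,-0.05,0,0,-6,0,-0.05,0,0,-7.5,0,-0.05,0,0,-9,0,-0.05,0,0,-10,0,-0.05,0,0,-10,0,-0.05,0,0,-10,0,-0.05,0,0,-10,0]

```text
time: 10.22
ee_pos: [0.5085, -0.1817, 0.027]
ee_rot: [0.059, 0.998, -0.0, 0.001]
ft_force: [-0.6, -1.1, -0.7]
gripper_width: 0.476
gripper_force: 0.0
```

Call:
arm_command:
  steps: [-1,0,0,0,0,-1,0,0,0,0,-1,0,0,0,0,-1,0,0,0,0,-1,0,0,0,0,-1,0,0,0,0,-1,0,0,0,0,-1,0,0,0,0]
  force: 55

```text
time: 10.88
ee_pos: [0.5087, -0.1821, 0.0276]
ee_rot: [0.06, 0.998, -0.0, 0.001]
ft_force: [0.2, 1.6, 6.4]
gripper_width: 0.283
gripper_force: 55.6
```

Call:
arm_command:
  steps: [-1,0,0,0.5,0,-1,0,0,1,0,-1,0,0,2,0,-1,0,0,3.5,0,-1,0,0,5,0,-1,0,0,6.5,0,-1,0,0,8,0,-1,0,0,9,0,-1,0,0,10,0,-1,0,0,10,0]

```text
time: 11.72
ee_pos: [0.5089, -0.1823, 0.1286]
ee_rot: [0.06, 0.998, -0.001, 0.002]
ft_force: [0.4, -0.8, -0.6]
gripper_width: 0.283
gripper_force: 54.7
```

Call:
arm_command:
  steps: [-1,0,2,0,0,-1,0,5,0,2,-1,0,9,0,5,-1,0,13,0,8,-1,0,17,0,11,-1,0,21,0,13,-1,0,25,0,15,-1,0,29,0,17,-1,0,33,0,18.2,-1,0.4,37,0,18.2,-1,0.7,40,0,18.2,-1,0.7,43,0,18.2]

```text
time: 12.72
ee_pos: [0.5145, 0.2504, 0.1256]
ee_rot: [-0.099, 0.995, -0.0, -0.0]
ft_force: [0.6, -0.1, -0.7]
gripper_width: 0.285
gripper_force: 54.6
```

Call:
arm_command:
  steps: [-1,0,1,0,0,-1,0,1.8,0,0,-1,0,1.8,0,0,-1,0,1.8,0,0,-1,0,1.8,0,0,-1,0,1.8,0,0]

```text
time: 13.22
ee_pos: [0.5146, 0.2647, 0.1262]
ee_rot: [-0.098, 0.995, -0.0, -0.0]
ft_force: [-0.1, 0.2, -1.0]
gripper_width: 0.28
gripper_force: 54.6
```

```bash
python3 - <<'E'
from h import *
rel(20)
c=capture('scene')
cv2.imwrite('pics/s4.png',cv2.resize(c['img'][80:300,280:500,::-1],(590,590)))
E
```

```text
ee [0.5146 0.2647 0.1262] goal [0.516  0.2661] d cm [0.13 0.14] yaw err 0.13743652677446505 tilt 0.05 t 13.2167 F 54.63943004608154 [-0.1  0.2 -1. ]
```

View pics/s4.png

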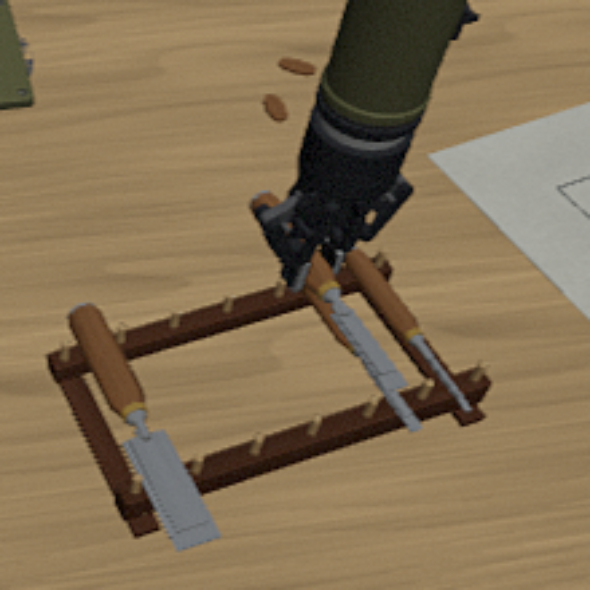

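Call:
arm_command:
  steps: [-1,0.1,0,-1.5,0,-1,0.1,0,-3.5,0,-1,0.1,0,-5.5,0,-1,0.1,0,-7,0,-1,0.1,0,-8,0,-1,0.1,0,-8.8,0,-1,0.1,0,-9.3,0,-1,0.1,0,-9.6,0,-1,0.1,0,-9.8,0,-1,0.1,0,-9.9,0,-1,0.1,0,-9.9,0,-1,0.1,0,-9.9,0]

```text
time: 14.27
ee_pos: [0.5161, 0.2665, 0.0279]
ee_rot: [-0.099, 0.995, 0.0, 0.001]
ft_force: [-0.3, 0.5, -1.1]
gripper_width: 0.279
gripper_force: 54.8
```

Call:
arm_command:
  steps: [-0.4,0,0,0,0,-0.2,0,0,0,0,-0.05,0,0,0,0,-0.05,0,0,0,0,-0.05,0,0,2,0,-0.05,0,0,5,0,-0.05,0,0,8,0,-0.05,0,0,11,0,-0.05,0,-2,12,0,-0.05,0,-5,12,0,0.03,0,-9,12,0,0.03,0,-13,12,0]

```text
time: 15.27
ee_pos: [0.5159, 0.1357, 0.148]
ee_rot: [-0.1, 0.995, 0.0, 0.001]
ft_force: [0.5, -0.0, 0.4]
gripper_width: 0.515
gripper_force: 0.0
```

Call:
arm_command:
  steps: [0.03,-0.3,-4,0,-2,0.03,-0.6,-8,0,-6,0.03,-0.9,-12,0,-10,0.03,-1.2,-16,0,-14,0.03,-1.5,-20,0,-18.2,0.03,-1.9,-24,0,-18.2,0.03,-1.9,-28,0,-18.2,0.03,-1.9,-32,0,-18.2,0.03,-1.9,-35,0,-18.2,0.03,-1.9,-37.1,-1,-18.2,0.03,-1.9,-37.1,-2,-18.2,0.03,-1.9,-37.1,-2,-18.2]

```text
time: 16.27
ee_pos: [0.4952, -0.2351, 0.1254]
ee_rot: [0.061, 0.998, 0.001, -0.002]
ft_force: [-1.4, 0.7, -0.7]
gripper_width: 0.516
gripper_force: 0.0
```

```bash
python3 - <<'E'
from h import *
c=capture('top')
o,t,R,_=frame(dict(np.load('top0.npz')),'rack')
for p in handles(c,'rack'):
    q=(ray(c,p,.0425)-o)@R; b=[(x,np.mean(q[abs(q[:,0]-x)<.006,1])) for x in np.arange(-.06,.02,.01)]
    print(q.min(0).round(4),q.max(0).round(4),np.polyfit(*zip(*b),1).round(4))
print(status.observe()['ee_pos'],status.observe()['ee_rot'])
E
```

```text
[-0.0733  0.1287] [0.0347 0.1514] [-0.0141  0.1398]
[-0.0815  0.0717] [0.0301 0.0959] [0.0023 0.0839]
[-0.083   0.0127] [0.0303 0.0399] [0.0157 0.0268]
[-0.091  -0.1576] [ 0.0295 -0.1256] [-0.0061 -0.1417]
[ 0.49524992 -0.23395665  0.12602304] [ 0.06045152  0.99816922  0.00110155 -0.00161218]
```

The 20 mm chisel is placed (y 26.8, x about +1 mm). Now the 32 mm.

Call:
arm_command:
  steps: [0.03,0,0,-2,0,0.03,0,0,-4,0,0.03,0,0,-6,0,0.03,0,0,-7.5,0,0.03,0,0,-9,0,0.03,0,0,-9.8,0,0.03,0,0,-9.8,0,0.03,0,0,-9.8,0,0.03,0,0,-9.8,0]

```text
time: 17.07
ee_pos: [0.4974, -0.2345, 0.0302]
ee_rot: [0.059, 0.998, -0.0, 0.001]
ft_force: [0.5, -0.6, -0.0]
gripper_width: 0.514
gripper_force: 0.0
```

Call:
arm_command:
  steps: [-1,0,0,0,0,-1,0,0,0,0,-1,0,0,0,0,-1,0,0,0,0,-1,0,0,0,0,-1,0,0,0,0,-1,0,0,0,0,-1,0,0,0,0]
  force: 70

```text
time: 17.73
ee_pos: [0.4976, -0.2349, 0.0307]
ee_rot: [0.06, 0.998, -0.0, 0.001]
ft_force: [-0.4, 2.2, 5.8]
gripper_width: 0.328
gripper_force: 70.3
```

Call:
arm_command:
  steps: [-1,0,0,0.5,0,-1,0,0,1,0,-1,0,0,2,0,-1,0,0,3.5,0,-1,0,0,5,0,-1,0,0,6.5,0,-1,0,0,8,0,-1,0,0,9,0,-1,0,0,10,0,-1,0,0,10,0]

```text
time: 18.57
ee_pos: [0.4978, -0.2354, 0.1316]
ee_rot: [0.06, 0.998, -0.001, 0.002]
ft_force: [-0.1, -0.5, -2.4]
gripper_width: 0.327
gripper_force: 69.2
```

Call:
arm_command:
  steps: [-1,0,2,0,0,-1,0.5,5,0,2,-1,1,9,0,5,-1,1.5,13,0,8,-1,2,17,0,11,-1,2.5,21,0,13,-1,3,25,0,15,-1,3.5,29,0,17,-1,4,33,0,18.2,-1,4.2,36,0,18.2,-1,4.2,38,0,18.2,-1,4.2,39.1,0,18.2]

```text
time: 19.57
ee_pos: [0.5381, 0.1591, 0.1285]
ee_rot: [-0.1, 0.995, 0.0, -0.001]
ft_force: [-0.6, 1.1, -2.0]
gripper_width: 0.327
gripper_force: 69.4
```

Call:
arm_command:
  steps: [-1,0,0,0,0,-1,0,0,0,0,-1,0,0,0,0,-1,0,0,0,0]

```text
time: 19.9
ee_pos: [0.5385, 0.1547, 0.1291]
ee_rot: [-0.098, 0.995, -0.0, -0.0]
ft_force: [-0.0, -0.2, -1.5]
gripper_width: 0.328
gripper_force: 69.4
```

```bash
python3 - <<'E'
from h import *
rel(32)
c=capture('scene')
cv2.imwrite('pics/s5.png',cv2.resize(c['img'][80:300,280:500,::-1],(590,590)))
E
```

```text
ee [0.5385 0.1547 0.1291] goal [0.5381 0.1563] d cm [-0.04  0.16] yaw err 0.13580028464141947 tilt 0.05 t 19.9 F 69.36306953430176 [-0.  -0.2 -1.5]
```

View pics/s5.png

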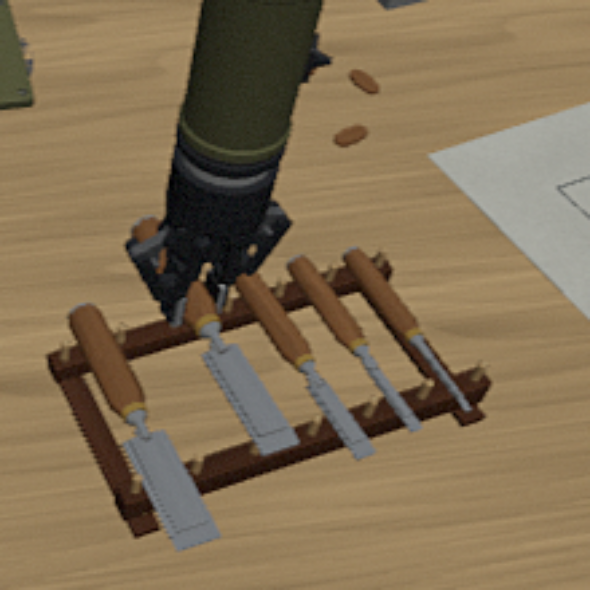

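Call:
arm_command:
  steps: [-1,0,0,-1.5,0,-1,0,0,-3.5,0,-1,0,0,-5.5,0,-1,0,0,-7,0,-1,0,0,-8,0,-1,0,0,-8.8,0,-1,0,0,-9.3,0,-1,0,0,-9.6,0,-1,0,0,-9.8,0,-1,0,0,-9.9,0,-1,0,0,-9.9,0,-1,0,0,-9.9,0]

```text
time: 20.95
ee_pos: [0.5392, 0.1564, 0.0309]
ee_rot: [-0.099, 0.995, 0.0, 0.001]
ft_force: [1.1, 0.3, -1.7]
gripper_width: 0.323
gripper_force: 69.5
```

Call:
arm_command:
  steps: [-0.3,0,0,0,0,-0.15,0,0,0,0,-0.05,0,0,0,0,-0.05,0,0,0,0,-0.05,0,0,2,0,-0.05,0,0,5,0,-0.05,0,0,8,0,-0.05,0,0,11,0,-0.05,0,-2,12,0,-0.05,0,-5,12,0,0,-0.5,-9,12,0,0,-1,-13,12,0]

```text
time: 21.95
ee_pos: [0.5291, 0.0257, 0.1511]
ee_rot: [-0.1, 0.995, -0.0, 0.001]
ft_force: [1.4, -0.4, 0.4]
gripper_width: 0.501
gripper_force: 0.0
```

Call:
arm_command:
  steps: [0,-0.5,-4,0,-2,0,-1,-8,0,-6,0,-1.5,-12,0,-10,0,-2,-16,0,-14,0,-3,-20,0,-18.2,0,-4,-24,0,-18.2,0,-4,-28,0,-18.2,0,-4,-30.5,0,-18.2,0,-4,-32.1,-1,-18.2,0,-4,-32.1,-2,-18.2,0,-4,-32.1,-2,-18.2,0,-4,-32.1,-2,-18.2]

```text
time: 22.95
ee_pos: [0.4875, -0.2927, 0.1287]
ee_rot: [0.06, 0.998, 0.001, -0.002]
ft_force: [0.3, -0.6, -0.0]
gripper_width: 0.502
gripper_force: 0.0
```

```bash
python3 - <<'E'
from h import *
c=capture('top')
o,t,R,_=frame(dict(np.load('top0.npz')),'rack')
for p in handles(c,'rack'):
    q=(ray(c,p,.044)-o)@R; b=[(x,np.mean(q[abs(q[:,0]-x)<.006,1])) for x in np.arange(-.06,.02,.01)]
    print(q.min(0).round(4),q.max(0).round(4),np.polyfit(*zip(*b),1).round(4))
print(status.observe()['ee_pos'],status.observe()['ee_rot'])
E
```

```text
[-0.0733  0.128 ] [0.0345 0.1509] [-0.0215  0.1391]
[-0.0815  0.0714] [0.0299 0.0955] [-0.0058  0.0833]
[-0.083   0.0128] [0.0301 0.0396] [0.0137 0.0265]
[-0.0884 -0.1018] [ 0.0293 -0.0711] [ 0.0207 -0.0856]
[-0.0911 -0.1577] [ 0.0293 -0.1257] [-0.0003 -0.1417]
[ 0.48801708 -0.29264419  0.1293583 ] [ 0.05917422  0.99824643  0.00105686 -0.00116439]
```

Call:
arm_command:
  steps: [0,0,0,-2,0,0,0,0,-4,0,0,0,0,-6,0,0,0,0,-7.5,0,0,0,0,-9,0,0,0,0,-10.1,0,0,0,0,-10.1,0,0,0,0,-10.1,0,0,0,0,-10.1,0]

```text
time: 23.75
ee_pos: [0.4895, -0.2946, 0.0301]
ee_rot: [0.059, 0.998, -0.0, 0.001]
ft_force: [-0.2, -0.2, 1.0]
gripper_width: 0.498
gripper_force: 0.0
```

Call:
arm_command:
  steps: [-1,0,0,0,0,-1,0,0,0,0,-1,0,0,0,0,-1,0,0,0,0,-1,0,0,0,0,-1,0,0,0,0,-1,0,0,0,0,-1,0,0,0,0]
  force: 65

```text
time: 24.42
ee_pos: [0.4896, -0.2952, 0.0307]
ee_rot: [0.06, 0.998, -0.001, 0.001]
ft_force: [0.7, 1.2, 6.4]
gripper_width: 0.304
gripper_force: 65.0
```

Call:
arm_command:
  steps: [-1,0,0,0.5,0,-1,0,0,1,0,-1,0,0,2,0,-1,0,0,3.5,0,-1,0,0,5,0,-1,0,0,6.5,0,-1,0,0,8,0,-1,0,0,9,0,-1,0,0,10,0,-1,0,0,10,0]

```text
time: 25.25
ee_pos: [0.4898, -0.2956, 0.1317]
ee_rot: [0.06, 0.998, -0.001, 0.002]
ft_force: [-0.6, -0.6, -0.5]
gripper_width: 0.305
gripper_force: 64.1
```

Call:
arm_command:
  steps: [-1,0,2,0,0,-1,0.5,5,0,2,-1,1,9,0,5,-1,1.5,13,0,8,-1,2,17,0,11,-1,2.5,21,0,13,-1,3,25,0,15,-1,3.5,29,0,17,-1,3.9,33,0,18.2,-1,3.9,37,0,18.2,-1,3.9,41,0,18.2,-1,3.9,44,0,18.2]

```text
time: 26.25
ee_pos: [0.5268, 0.1483, 0.1286]
ee_rot: [-0.099, 0.995, 0.0, -0.001]
ft_force: [1.3, -0.3, -1.2]
gripper_width: 0.302
gripper_force: 64.2
```

Call:
arm_command:
  steps: [-1,0,3,0,0,-1,0,5,0,0,-1,0,6.6,0,0,-1,0,6.6,0,0,-1,0,6.6,0,0,-1,0,6.6,0,0,-1,0,6.6,0,0]

```text
time: 26.83
ee_pos: [0.5273, 0.2102, 0.1289]
ee_rot: [-0.098, 0.995, -0.0, -0.001]
ft_force: [-0.6, -0.8, -1.9]
gripper_width: 0.305
gripper_force: 64.2
```

```bash
python3 - <<'E'
from h import *
rel(26)
c=capture('scene')
cv2.imwrite('pics/s6.png',cv2.resize(c['img'][80:300,280:500,::-1],(590,590)))
E
```

```text
ee [0.5273 0.2102 0.1289] goal [0.527  0.2112] d cm [-0.03  0.1 ] yaw err 0.09139391620351489 tilt 0.08 t 26.8333 F 64.18050527572632 [-0.6 -0.8 -1.9]
```

View pics/s6.png

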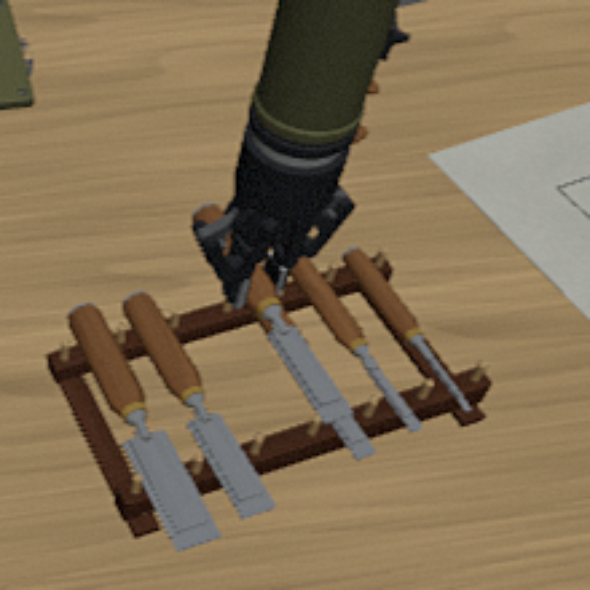

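The 26 mm chisel is level above the last empty place. I'll lower and release it, then retreat towards the base side.

Call:
arm_command:
  steps: [-1,0,0,-1.5,0,-1,0,0,-3.5,0,-1,0,0,-5.5,0,-1,0,0,-7,0,-1,0,0,-8,0,-1,0,0,-8.8,0,-1,0,0,-9.3,0,-1,0,0,-9.6,0,-1,0,0,-9.8,0,-1,0,0,-9.9,0,-1,0,0,-9.9,0,-1,0,0,-9.9,0]

```text
time: 27.88
ee_pos: [0.5281, 0.2115, 0.0309]
ee_rot: [-0.099, 0.995, 0.0, 0.001]
ft_force: [0.3, -0.1, -2.0]
gripper_width: 0.304
gripper_force: 64.3
```

Call:
arm_command:
  steps: [-0.3,0,0,0,0,-0.15,0,0,0,0,-0.05,0,0,0,0,-0.05,0,0,0,0,-0.05,0,0,2,0,-0.05,0,0,5,0,-0.05,0,0,8,0,-0.05,0,0,11,0,-0.05,0,-2,12,0,-0.05,0,-5,12,0,-0.05,0,-9,12,0,-0.05,0,-13,12,0]

```text
time: 28.88
ee_pos: [0.5279, 0.0807, 0.1511]
ee_rot: [-0.1, 0.995, -0.0, 0.001]
ft_force: [0.3, -0.4, 0.3]
gripper_width: 0.479
gripper_force: 0.0
```

Call:
arm_command:
  steps: [0,0,-4,0,0,0,0,-8,0,0,0,0,-12,0,0,0,0,-16,0,0,0,0,-20,0,0,0,0,-20,0,0,0,0,-20,0,0,0,0,-20,0,0]

```text
time: 29.55
ee_pos: [0.5273, -0.1186, 0.1502]
ee_rot: [-0.098, 0.995, 0.0, -0.0]
ft_force: [-0.6, 0.9, 0.7]
gripper_width: 0.501
gripper_force: 0.0
```

```bash
python3 - <<'E'
from h import *
c=capture('top')
o,t,R,_=frame(dict(np.load('top0.npz')),'rack')
P=measure(c)[0]
for p in handles(c,'rack'):
    q=(ray(c,p,.044)-o)@R; b=[(x,np.mean(q[abs(q[:,0]-x)<.006,1])) for x in np.arange(-.06,.02,.01)]
    print(q.min(0).round(4),q.max(0).round(4),np.polyfit(*zip(*b),1).round(4),np.percentile(P[p[:,1],p[:,0],2],90).round(4))
print(status.observe()['ee_pos'],status.observe()['time'])
cv2.imwrite('pics/t2.png',cv2.resize(c['img'][120:270,100:420,::-1],(800,375),interpolation=cv2.INTER_CUBIC))
E
```

```text
[-0.0733  0.1283] [0.0345 0.1509] [-0.0102  0.1397] 0.0554
[-0.082   0.0713] [0.0299 0.0955] [-0.0004  0.0833] 0.0577
[-0.083   0.0124] [0.0301 0.0396] [0.0185 0.0266] 0.0591
[-0.0864 -0.044 ] [ 0.0291 -0.0159] [ 0.002  -0.0298] 0.0612
[-0.0884 -0.1018] [ 0.0293 -0.0711] [ 0.0182 -0.0858] 0.0635
[-0.0911 -0.1577] [ 0.0293 -0.1257] [-0.0022 -0.1417] 0.0652
[ 0.52730051 -0.1177837   0.15015815] 29.6
```

View pics/t2.png

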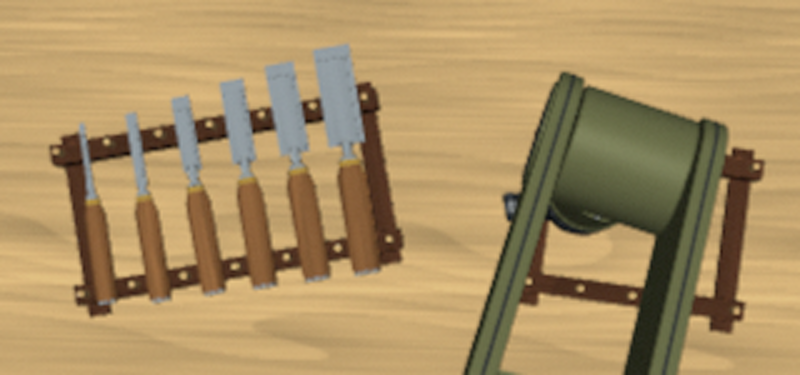

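All six chisels sit in order, each within 2 mm of its place, and the arm is clear. Handing in.

```bash
python3 -c "
from cell import ticket
print(ticket.sign_off())"
```

```text
the job is handed in; nothing more can be done
None
```

The four chisels are in the long rack in width order (6, 12, 20, 26, 32, 40 mm), each measured within about 2 mm of its place with the end chisels unmoved, and the job was handed in at about 30 s; the hand-in gave no verdict.

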